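# Shut the proofer's water valve in the bench service box

### The job

Shut off the water to the proofing cabinet: push the loose steel cover of the service box along its guides, off the opening and all the way over to the closed deck end, then push the valve handle marked with a round disc at its end round until it is fully shut. Only push with the fingers: do not lift or tip the cover, leave the other valve open, leave the cover pushed aside, and do not disturb the jar, the loaf and the cup beside the box.

Things in the scene. Friction and masses are not known exactly. Their poses are not given: they have to be found in the camera images.
- service_box: Low bare-metal box fixed on the bench, 168 mm in its x; in its y from -125 to +347; top at z = 90. Origin on the bench under the centre of its opening; its +y points roughly to the robot's left (yaw varies). Guide rails 10 mm high stand along both long edges of the top (inner faces at x = -72, +72), end stops as high have their faces at y = -115 and +337.
- opening (a point): Centre of the opening in the box's top, at top height (90 mm), box axes. The opening spans x = -60..60 and y = -100..100 mm and is 86 mm deep; from y = +100 on, the top is a closed flat deck.
- cover: Loose flat steel cover on the box top between the rails, 140 (x) by 220 (y) by 4 mm, 0.4 to 0.8 kg; slides with a few newtons. Origin at the centre of its underside, axes as the box's. At the start it covers the opening (its y in the box frame 0 to 15 mm); pushed along the box's +y it meets the end stop at y = 227 mm, wholly on the deck.
- bar_top (a point): Centre of the top edge of the upright flat pull bar in the middle of the cover: 70 mm along x, 8 mm thick along y (the sliding direction), its top 32 mm above the cover's underside (28 mm above its upper face).
- marked_handle (a joint): Turn of the handle with the disc, rad: 0 open (along its pipe, pointing from the pivot along the box's -x), 1.571 fully shut at a stop (across the pipe, pointing along the box's +y). Turns clockwise seen from above, stays where it is left, needs about 2 to 3 N at its tip. Starts at 0 to 0.3, under the cover.
- marked_pivot (a point): On the vertical axis of the marked handle, level with the handle's top face, 74 mm above the bench (16 mm below the box top). It lies at x = +20 mm in the box frame and at y = -45 or y = +30 mm; the other valve has the other place.
- marked_tip (a point): Centre of the top face of the round disc, 24 mm across, 10 mm thick, at the end of the marked steel handle, 45 mm from the pivot. A bar 10 mm wide joins it to the pivot hub (16 mm across). Below the handle it is free down to 47 mm above the bench, where the brass valve body and the pipe (along box x) lie.
- plain_handle (a joint): Turn of the other valve's handle, rad, same sense (0 open, 1.571 shut); must be left open. Starts at 0 to 0.15.
- plain_pivot (a point): On the vertical axis of the plain handle, at the height of its top face (74 mm above the bench). This handle is a straight steel bar 10 mm wide that ends square 51 mm from the pivot, with no disc.
- jar: Closed amber glass jar, 58 mm across and 85 mm high, standing in front of the box (robot side); origin at the centre of its underside. Leave it alone.
- loaf: Long bread loaf, 185 by 55 by 54 mm, lying beyond the box's opening end (its -y end); origin at the centre of its underside, x along it. Leave it alone.
- cup: Open steel cup, 68 mm across and 60 mm high, standing in front of the deck part of the box; origin at the centre of its underside. Leave it alone.

How it is judged:
On the way, in this order (a step that is already met when the one before it is completed fails the run):
1. the cover is pushed along the guides until it lies on the closed deck, the opening bare (y of cover in the frame of service_box above 0.185 m and not (z of cover in the frame of service_box above 0.105 m or angle between cover's own z axis and vertical above 0.15 rad)), for 0.2 s.
2. the marked handle is pushed fully shut (value of joint marked_handle above 1.45 rad), for 0.2 s.
At the end, for the whole second after the job is handed in: The cover lies flat on the deck between its guides, at least 185 mm along +y from the centre of the opening (box frame); the marked handle is at 1.45 rad or more, the plain handle below 0.4 rad; the jar, loaf and cup are within 30 mm of where they stood and upright (y of cover in the frame of service_box above 0.185 m and z of cover in the frame of service_box below 0.096 m and angle between cover's own z axis and vertical below 0.06 rad and linear speed of cover below 0.02 m/s and value of joint marked_handle above 1.45 rad and value of joint plain_handle below 0.4 rad and distance of each of jar, loaf, cup from where it was at the start of the episode below 0.03 m and angle between each of jar, loaf, cup's own z axis and vertical below 0.2 rad); the robot touches nothing.
It fails at once if the cover is lifted more than 15 mm off the box top or tipped more than 0.15 rad (z of cover in the frame of service_box above 0.105 m or angle between cover's own z axis and vertical above 0.15 rad).
It fails at once if the other valve is turned beyond 0.4 rad (value of joint plain_handle above 0.4 rad).
It fails at once if the jar, the loaf or the cup is moved more than 30 mm or tipped (distance of any of jar, loaf, cup from where it was at the start of the episode above 0.03 m or angle between any of jar, loaf, cup's own z axis and vertical above 0.3 rad).
It also fails if it takes over 48 s, if anything falls off the work surface, if the arm or the gripper's body presses on something with over 40 N, if the wrist force passes 120 N, or if a joint passes its speed limit or range.

### The arm

A 7-joint arm with a two-finger parallel gripper is mounted at the origin on the work surface. World frame = base frame: x ahead of the robot, y to its left, z up, the work surface at z = 0. Lengths are in m, angles in rad, forces in N, time in s.
With the tool pointing down it reaches from about 0.35 to 0.9 m from the base axis. Payload 8.1 kg.
Tool frame: the origin (TCP) lies on the centre line of the jaws, within the pads' length; the fingertips stand 17 mm ahead of it and the grasp point (between the pads) lies 2 mm behind it; z points along the fingers, y is the direction in which the jaws open and shut (so a half turn about z gives the same grasp; the last joint's range is limited). The gripper opens to 92 mm and grips with 3 to 60 N. Pads are 19 mm wide; open, the fingers measure 130 mm over their backs; the gripper's body (75 mm by 190 mm) begins 47 mm behind the grasp point.
Start: joints at [-1.388, 0.434, 0.025, 1.573, -0.012, 1.134, -0.075], TCP at [0.176, 0.6, 0.244] pointing down, gripper open.
Joint ranges: [-2.62, 2.62], [-0.44, 2.09], [-1.27, 1.32], [0.08, 2.57], [-1.32, 4.46], [0.12, 2], [-2.74, 2.74]. Speed limits (rad/s): [2.22, 2.22, 3.01, 3.01, 3.14, 3.14, 3.14].

### API

Orientations are given as a rotation vector (axis times angle).
In Python, from cell import arm, imaging, job gives the robot as it stands.
- The arm moves only by the tool jog_arm, never from a script. Its argument "moves" is a list of rows, each an object with "fingers": the closure, from -1 (fully open) to 1 (shut); "xyz": the shift along the tool's x, y, z in cm, a list of three; "angular": the turn, a rotation vector about the tool's x, y, z in rad, a list of three. In form: [{"fingers": fingers, "xyz": [dx, dy, dz], "angular": [ax, ay, az]}, ...]. A call has 1 to 12 rows; each row is the pose to reach, as a shift and turn from the pose commanded when the call began, along the tool's axes at that moment; what a row does not reach only later rows make up. A row lasts 1/8 s, in which the tool goes at most 62.5 mm and 10.7 degrees, less where a joint would pass 70% of its speed; a pose out of reach is approached as far as the arm can. A call with a gripper value outside its range is refused whole. The fingers move at their own pace and stop on an object; "grip_force" is the grip in N (left out, the last holds). Time passes only in rows, so rows that repeat a pose let the fingers close. It gives the time, the measured TCP pose, the force and the opening at its end, in the units of the state.
- arm.observe(): the state, without advancing time (a new reading comes with each control period).
- imaging.get_image(name): name is "scene" or "top" or "wrist"; returns the picture (384x512x3 uint8, red, green, blue); there is no depth.
- imaging.camera_params(name): a dict with "fx", "fy", "cx", "cy" (pixels), "rvec" (rotation vector, rad) and "tvec" (3), from world to camera coordinates, as OpenCV has them; the wrist camera has in their place "hand_eye" (4x4, takes a point from camera to tool coordinates, whose origin is the TCP and whose axes are the flange's). Camera axes: x right, y down, z forward; pixel columns grow to the right and rows downward; lengths in m; the calibration is good to about 2 mm. A picture is of the moment at which its call begins: read the wrist's pose just before it. camera_params takes no time and is no camera call.
- job.sign_off(): hands the job in, once; it reports no verdict.
The state is a dict: "clock": time; "joints": joint angles; "dq": joint speeds; "joint_efforts": joint torques, N m; "position": TCP position; "ee_rot": TCP orientation; "force": force on the tool from outside, world axes, zero at the start; "ft_torque": the same for the moment, N m; "width": opening from 0.0 (shut) to 1.0 (fully open).
Only numpy, scipy, OpenCV 4.12 (cv2) and the standard library are available. Lean on these libraries where they do the work, as an engineer would, in place of code of your own. Each camera call takes 0.05 s, during which the arm holds its last target. There are 200 camera calls.

## Working session

There is one attempt and no reset: what is moved stays moved. The work goes in short steps, Python scripts to look and compute and a tool call to move; the robot and the scene stay as the last step left them, time stands still between calls to the robot, and variables do not carry over. Pictures are saved under pics/ and viewed, about 8 in all and at most 12, crops included, and the job is handed in when it is done.

Besides the shell and the picture viewer there is one more tool, called after "Emit:" as a command line: name --argument value ..., lists and objects as JSON in quotes. jog_arm: Moves the arm, as the interface text tells. Its arguments: {"type":"object","properties":{"moves":{"type":"array"},"grip_force":{"type":"number"}},"required":["moves"]}

```bash
ls; mkdir -p pics; python3 - <<'E'
from cell import arm, imaging
import cv2,numpy as np
s=arm.observe();print({k:np.round(v,3).tolist() for k,v in s.items()})
for n in("top","scene"):
    im=imaging.get_image(n);cv2.imwrite(f'pics/{n}0.png',im[:,:,::-1])
    print(n,{k:np.round(v,4).tolist() for k,v in imaging.camera_params(n).items()})
print(imaging.camera_params("wrist"))
E
```

```text
pics
{'clock': 0.0, 'joints': [-1.388, 0.435, 0.025, 1.574, -0.012, 1.134, -0.075], 'dq': [-0.0, -0.0, 0.001, 0.001, -0.0, -0.001, -0.001], 'joint_efforts': [-0.001, -66.782, 0.985, -31.447, -0.061, 0.043, 0.0], 'position': [0.176, 0.599, 0.243], 'ee_rot': [-0.447, -3.109, 0.003], 'force': [0.261, 0.905, 0.308], 'ft_torque': [0.003, -0.054, 0.041], 'width': 1.003}
top {'fx': 374.1694, 'fy': 374.1694, 'cx': 257.8543, 'cy': 197.9828, 'rvec': [2.1224, -2.1517, 0.0886], 'tvec': [-0.0796, 0.5534, 0.826]}
scene {'fx': 461.9143, 'fy': 461.9143, 'cx': 248.9716, 'cy': 185.781, 'rvec': [1.5721, 2.2119, -0.6967], 'tvec': [0.2776, -0.3362, 1.3065]}
{'fx': 277.2647867469246, 'fy': 277.2647867469246, 'cx': 253.73525909368715, 'cy': 189.1001650445344, 'hand_eye': array([[-2.00148570e-05, -9.65523163e-01, -2.60317155e-01,
         6.88794015e-02],
       [ 9.99999707e-01,  1.79727841e-04, -7.43501691e-04,
         3.35328005e-04],
       [ 7.64654345e-04, -2.60317094e-01,  9.65522877e-01,
        -1.41039507e-01],
       [ 0.00000000e+00,  0.00000000e+00,  0.00000000e+00,
         1.00000000e+00]])}
```

View pics/top0.png

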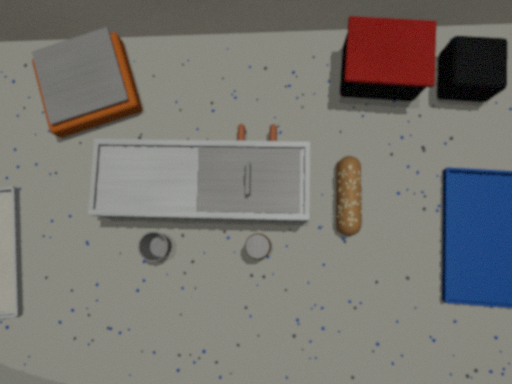

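View pics/scene0.png

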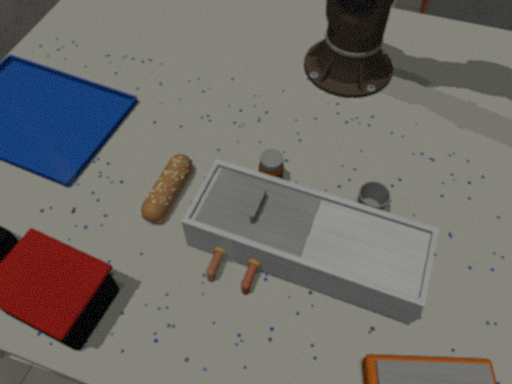

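The top view shows the box's rim at about (95,142), (310,142), (309,219) and (90,217). The pull bar is at (247,180), the jar at (258,246), the cup at (155,247) and the loaf at (349,195). I'll enlarge it to get better corners.

```bash
cat > h.py <<'E'
import numpy as np,cv2
from scipy.spatial.transform import Rotation as R
from cell import arm, imaging
def cam(n,s=None):
    p=imaging.camera_params(n)
    K=np.array([[p['fx'],0,p['cx']],[0,p['fy'],p['cy']],[0,0,1]])
    if 'rvec' in p:
        Rm=R.from_rotvec(p['rvec']).as_matrix();return K,Rm,np.array(p['tvec'])
    s=s or arm.observe();T=np.eye(4);T[:3,:3]=R.from_rotvec(s['ee_rot']).as_matrix();T[:3,3]=s['position']
    M=np.linalg.inv(T@np.array(p['hand_eye']));return K,M[:3,:3],M[:3,3]
def back(c,uv,z):
    K,Rm,t=c;d=Rm.T@np.linalg.solve(K,[uv[0],uv[1],1]);o=-Rm.T@t
    return o+d*(z-o[2])/d[2]
def proj(c,P):
    K,Rm,t=c;q=K@(Rm@np.asarray(P)+t);return q[:2]/q[2]
E
python3 - <<'E'
from h import *
c=cam("top");im=cv2.imread('pics/top0.png')
x=cv2.resize(im[125:265,80:320],None,fx=3.3,fy=3.3,interpolation=cv2.INTER_CUBIC);cv2.imwrite('pics/c.png',x)
for uv in [(95,142),(310,142),(309,219),(90,217)]: print(back(c,uv,.1))
E
```

```text
[0.67354808 0.26668908 0.1       ]
[ 0.66273666 -0.20299438  0.1       ]
[ 0.49781337 -0.19625383  0.1       ]
[0.5086192  0.27033077 0.1       ]
```

View pics/c.png

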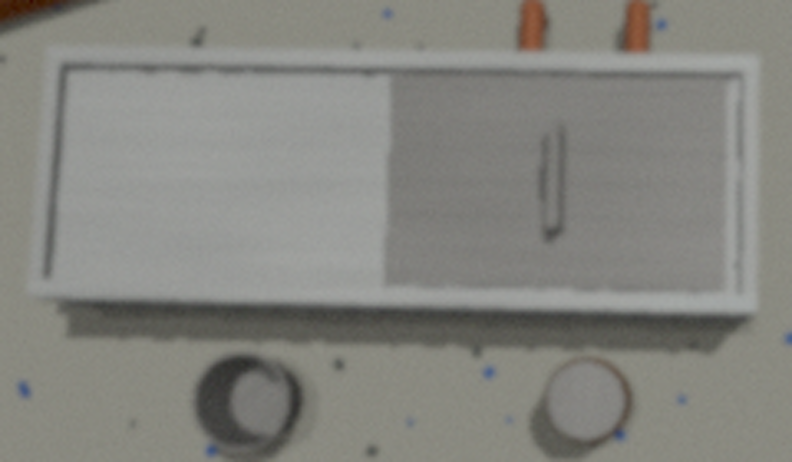

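```bash
cat >> h.py <<'E'
def box():
    return np.load('box.npy')  # x0,y0,yaw
def b2w(p,b=None):
    x,y,a=box() if b is None else b
    p=np.asarray(p,float);return np.array([x+np.cos(a)*p[0]-np.sin(a)*p[1],y+np.sin(a)*p[0]+np.cos(a)*p[1],p[2]])
def w2b(p):
    x,y,a=box();d=np.array([p[0]-x,p[1]-y]);return np.array([np.cos(a)*d[0]+np.sin(a)*d[1],-np.sin(a)*d[0]+np.cos(a)*d[1],p[2]])
E
python3 - <<'E'
from h import *
from scipy.optimize import least_squares
c=cam("top");g=lambda u,v:(80+u/3.3-.35,125+v/3.3-.35)
uv=np.array([g(48,47),g(760,57),g(755,313),g(30,295)])
pts=[(84,347,100),(84,-125,100),(-84,-125,100),(-84,347,100)]
f=lambda b:np.concatenate([proj(c,b2w(np.array(p)/1e3,b))-q for p,q in zip(pts,uv)])
r=least_squares(f,[.58,-.06,0]);print(r.x,r.fun.round(1))
np.save('box.npy',r.x)
for n,p,z in [('bar',(554,182),.122),('covR',(725,180),.094),('covL',(387,180),.094)]:print(n,w2b(back(c,g(*p),z)).round(4))
for n,p,z in [('jar',(587,402),.085),('cup',(247,400),.06)]:
    w=back(c,g(*p),z);print(n,w.round(3),w2b(w).round(3))
# loaf
print('loaf',w2b(back(c,(349,195),.05)).round(3))
cs=cam("scene");print([proj(cs,b2w(np.array(p)/1e3)).round(0) for p in pts])
print('bar world',b2w((0,.008,.122)),'tool x,y,z axes\n',R.from_rotvec(arm.observe()['ee_rot']).as_matrix().round(3))
E
```

```text
[ 0.58467278 -0.07481746 -0.03822987] [ 0.1 -0.6  0.  -0.4  0.7  0.4 -0.8  0.5]
bar [-0.0056  0.0047  0.122 ]
covR [ 0.0028 -0.1039  0.094 ]
covL [-0.0016  0.1164  0.094 ]
jar [ 0.442 -0.087  0.085] [-0.142 -0.018  0.085]
cup [0.446 0.142 0.06 ] [-0.147  0.211  0.06 ]
loaf [-0.023 -0.217  0.05 ]
[array([423., 305.]), array([181., 221.]), array([215., 158.]), array([438., 227.])]
bar world [ 0.58497854 -0.06682331  0.122     ] tool x,y,z axes
 [[-0.959  0.282 -0.   ]
 [ 0.282  0.959 -0.001]
 [-0.    -0.001 -1.   ]]
```

```bash
cat >> h.py <<'E'
def go(pb,yaw=np.pi/2):
    """box-frame TCP target, tool x at box yaw, pointing down -> shift cm, rotvec"""
    s=arm.observe();Rc=R.from_rotvec(s['ee_rot']);a=yaw+box()[2]
    x=np.array([np.cos(a),np.sin(a),0]);z=np.array([0,0,-1.]);Rt=R.from_matrix(np.c_[x,np.cross(z,x),z])
    print('clk',s['clock'],'boxpos',w2b(s['position']).round(4),'F',np.round(s['force'],1),
      'xyz',(Rc.inv().apply(b2w(pb)-s['position'])*100).round(2).tolist(),'rv',(Rc.inv()*Rt).as_rotvec().round(3).tolist())
E
python3 -c "
from h import *
go((0,-.032,.19))"
```

```text
clk 0.1 boxpos [-0.434   0.6579  0.243 ] F [ 0.3 -0.  -0.2] xyz [-58.99, -56.24, 5.39] rv [-0.001, 0.001, 1.323]
```

Emit:
jog_arm --moves '[{"fingers": 1,"xyz": [-59,-56.2,0],"angular": [0,0,1.323]},{"fingers": 1,"xyz": [-59,-56.2,0],"angular": [0,0,1.323]},{"fingers": 1,"xyz": [-59,-56.2,0],"angular": [0,0,1.323]},{"fingers": 1,"xyz": [-59,-56.2,0],"angular": [0,0,1.323]},{"fingers": 1,"xyz": [-59,-56.2,0],"angular": [0,0,1.323]},{"fingers": 1,"xyz": [-59,-56.2,0],"angular": [0,0,1.323]},{"fingers": 1,"xyz": [-59,-56.2,0],"angular": [0,0,1.323]},{"fingers": 1,"xyz": [-59,-56.2,0],"angular": [0,0,1.323]},{"fingers": 1,"xyz": [-59,-56.2,0],"angular": [0,0,1.323]},{"fingers": 1,"xyz": [-59,-56.2,0],"angular": [0,0,1.323]},{"fingers": 1,"xyz": [-59,-56.2,0],"angular": [0,0,1.323]},{"fingers": 1,"xyz": [-59,-56.2,0],"angular": [0,0,1.323]}]' --grip_force 20

```text
clock: 1.6
position: [0.552, -0.0513, 0.2435]
ee_rot: [-2.262, -2.179, -0.0]
force: [1.7, 0.2, 0.6]
width: 0.006
```

```bash
python3 -c "
from h import *
go((0,-.032,.165))"
```

```text
clk 1.6 boxpos [-0.0335  0.0222  0.2435] F [1.7 0.2 0.6] xyz [-5.43, 3.35, 7.85] rv [-0.0, -0.0, 0.001]
```

Emit:
jog_arm --moves '[{"fingers": 1,"xyz": [-5.4,3.3,4],"angular": [0,0,0]},{"fingers": 1,"xyz": [-5.4,3.3,7],"angular": [0,0,0]},{"fingers": 1,"xyz": [-5.4,3.3,7],"angular": [0,0,0]},{"fingers": 1,"xyz": [-5.4,3.3,7],"angular": [0,0,0]}]'

```text
clock: 2.1
position: [0.5824, -0.1041, 0.1746]
ee_rot: [-2.262, -2.18, -0.001]
force: [-0.3, 0.2, 0.3]
width: 0.005
```

```bash
python3 - <<'E'
from h import *
s=arm.observe();im=imaging.get_image("wrist");c=cam("wrist",s)
cv2.imwrite('pics/w1.png',im[:,:,::-1])
for n,p in [('bar+x',(.035,.0055,.122)),('bar-x',(-.035,.0055,.122)),('covL',(0,.1155,.094))]:print(n,proj(c,b2w(p)).round())
go((0,-.032,.118))
E
```

```text
bar+x [303. 166.]
bar-x [204. 166.]
covL [254.   4.]
clk 2.15 boxpos [-0.0007 -0.0292  0.1752] F [-0.2 -0.  -0. ] xyz [-0.29, 0.06, 5.72] rv [0.002, -0.001, 0.002]
```

View pics/w1.png

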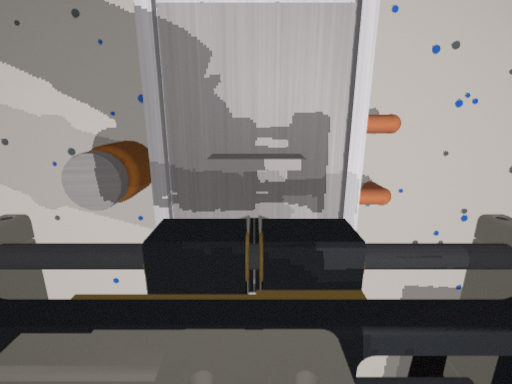

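The bar is at (208–305, 156) and the fingers are on its −y side with clearance. Next I'll lower and push.

Emit:
jog_arm --moves '[{"fingers": 1,"xyz": [-0.2,0,3],"angular": [0,0,0]},{"fingers": 1,"xyz": [-0.2,0,5.4],"angular": [0,0,0]},{"fingers": 1,"xyz": [-0.2,0,5.7],"angular": [0,0,0]},{"fingers": 1,"xyz": [0.8,0,5.7],"angular": [0,0,0]},{"fingers": 1,"xyz": [1.6,0,5.7],"angular": [0,0,0]},{"fingers": 1,"xyz": [2.4,0,5.7],"angular": [0,0,0]},{"fingers": 1,"xyz": [3.6,0,5.7],"angular": [0,0,0]},{"fingers": 1,"xyz": [5,0,5.7],"angular": [0,0,0]}]'

```text
clock: 3.15
position: [0.5848, -0.0569, 0.1178]
ee_rot: [2.263, 2.174, -0.0]
force: [-0.1, -8.1, 3.4]
width: 0.006
```

```bash
python3 -c "
from h import *
go((0,.205,.118))"
```

```text
clk 3.15 boxpos [-0.0005  0.0179  0.1178] F [-0.1 -8.1  3.4] xyz [18.71, 0.02, -0.07] rv [0.002, 0.003, -0.002]
```

Contact has been made at 8 N, so I'll keep pushing.

Emit:
jog_arm --moves '[{"fingers": 1,"xyz": [1.8,0,0],"angular": [0,0,0]},{"fingers": 1,"xyz": [3.6,0,0],"angular": [0,0,0]},{"fingers": 1,"xyz": [5.4,0,0],"angular": [0,0,0]},{"fingers": 1,"xyz": [7.2,0,0],"angular": [0,0,0]},{"fingers": 1,"xyz": [9,0,0],"angular": [0,0,0]},{"fingers": 1,"xyz": [10.8,0,0],"angular": [0,0,0]},{"fingers": 1,"xyz": [12.6,0,0],"angular": [0,0,0]},{"fingers": 1,"xyz": [14.4,0,0],"angular": [0,0,0]},{"fingers": 1,"xyz": [16,0,0],"angular": [0,0,0]},{"fingers": 1,"xyz": [17.2,0,0],"angular": [0,0,0]},{"fingers": 1,"xyz": [18,0,0],"angular": [0,0,0]},{"fingers": 1,"xyz": [18.4,0,0],"angular": [0,0,0]}]'

```text
clock: 4.65
position: [0.5919, 0.127, 0.1178]
ee_rot: [2.263, 2.175, -0.0]
force: [0.3, -8.1, 6.1]
width: 0.006
```

```bash
python3 -c "
from h import *
go((0,.21,.118))"
```

```text
clk 4.65 boxpos [-0.0005  0.202   0.1178] F [ 0.3 -8.1  6.1] xyz [0.8, 0.04, -0.02] rv [0.002, 0.002, -0.001]
```

Emit:
jog_arm --moves '[{"fingers": 1,"xyz": [0.4,0,0],"angular": [0,0,0]},{"fingers": 1,"xyz": [0.7,0,0],"angular": [0,0,0]},{"fingers": 1,"xyz": [0.9,0,0],"angular": [0,0,0]},{"fingers": 1,"xyz": [0.9,0,0],"angular": [0,0,0]}]'

```text
clock: 5.15
position: [0.5923, 0.1358, 0.1178]
ee_rot: [2.263, 2.175, -0.0]
force: [-0.9, -8.0, 5.7]
width: 0.003
```

```bash
python3 -c "
from h import *
go((0,-.06,.24))"
```

```text
clk 5.15 boxpos [-0.0005  0.2108  0.1178] F [-0.9 -8.   5.7] xyz [-27.1, 0.11, -12.17] rv [0.002, 0.002, -0.002]
```

Emit:
jog_arm --moves '[{"fingers": 1,"xyz": [-2,0,0],"angular": [0,0,0]},{"fingers": 1,"xyz": [-6,0,-4],"angular": [0,0,0]},{"fingers": 1,"xyz": [-12,0,-8],"angular": [0,0,0]},{"fingers": 1,"xyz": [-18,0,-12],"angular": [0,0,0]},{"fingers": 1,"xyz": [-24,0,-12.2],"angular": [0,0,0]},{"fingers": 1,"xyz": [-30,0,-12.2],"angular": [0,0,0]},{"fingers": 1,"xyz": [-32,0,-12.2],"angular": [0,0,0]},{"fingers": 1,"xyz": [-32,0,-12.2],"angular": [0,0,0]},{"fingers": 1,"xyz": [-32,0,-12.2],"angular": [0,0,0]}]'

```text
clock: 6.28
position: [0.5792, -0.1813, 0.2385]
ee_rot: [-2.262, -2.178, -0.001]
force: [0.3, -0.0, 0.3]
width: 0.003
```

```bash
python3 - <<'E'
from h import *
s=arm.observe();im=imaging.get_image("wrist");c=cam("wrist",s)
cv2.imwrite('pics/w2.png',im[:,:,::-1]);np.savez('w2.npz',p=s['position'],r=s['ee_rot'])
for n,p in [('piv-45',(.02,-.045,.074)),('piv30',(.02,.03,.074)),('tip-45',(-.025,-.045,.074)),('tip30',(-.025,.03,.074)),('rimin',(-.06,-.1,.09)),('rimin2',(.06,.1,.09)),('bar',(0,.224,.122))]:print(n,proj(c,b2w(p)).round())
go((0,-.1,.24))
E
```

```text
piv-45 [273. 122.]
piv30 [274.  45.]
tip-45 [231. 122.]
tip30 [229.  45.]
rimin [198. 176.]
rimin2 [323. -46.]
bar [ 255. -299.]
clk 6.325 boxpos [-0.0012 -0.1059  0.2385] F [ 1.1  0.6 -0.1] xyz [0.59, 0.12, -0.15] rv [-0.0, -0.001, 0.002]
```

View pics/w2.png

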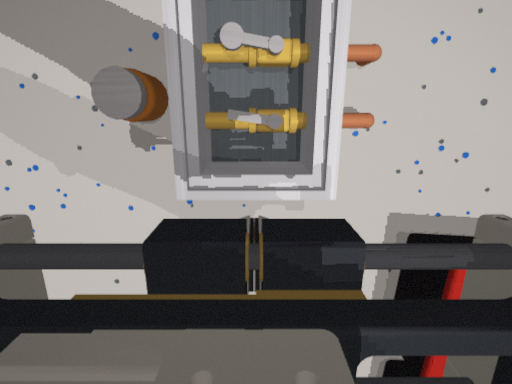

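Marked handle: disc at (232,36), pivot at (276,45), so it is the y=+30 valve at about 0.2 rad. The plain handle runs from (274,122) to (228,114), about 0.15 rad. Before going into the opening I'll check the closed-finger size in this view.

```bash
python3 - <<'E'
from h import *
p=imaging.camera_params("wrist");M=np.linalg.inv(p['hand_eye'])
def pt(q):
    v=M[:3,:3]@np.array(q)+M[:3,3];return (round(p['fx']*v[0]/v[2]+p['cx']),round(p['fy']*v[1]/v[2]+p['cy']))
for z in(.017,-.02,-.049):print(z,pt((.0095,.019,z)),pt((.0095,-.019,z)),pt((-.0095,.019,z)),pt((.0375,.095,z)))
im=cv2.imread('pics/w2.png')[195:320,130:380];im=np.clip(im.astype(float)*3.5,0,255).astype('uint8')
cv2.imwrite('pics/f.png',cv2.resize(im,None,fx=3,fy=3))
E
```

```text
0.017 (283, 217) (221, 217) (283, 246) (416, 172)
-0.02 (291, 245) (212, 245) (290, 280) (462, 189)
-0.049 (301, 280) (201, 280) (299, 322) (522, 210)
```

View pics/f.png

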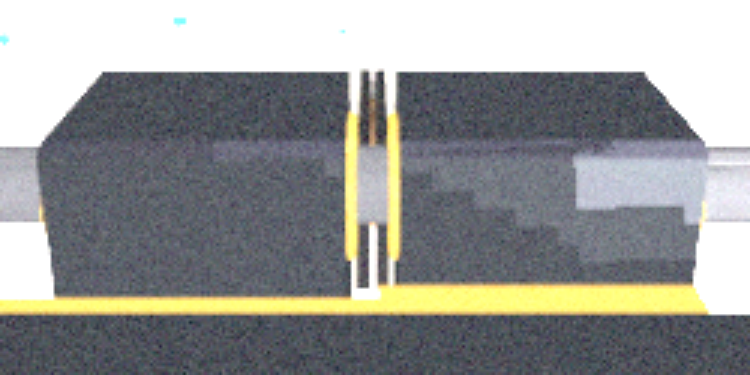

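```bash
python3 - <<'E'
from h import *
c=cam("scene");s=arm.observe();im=imaging.get_image("scene")[:,:,::-1].copy()
Rt=R.from_rotvec(s['ee_rot']);P=lambda q:proj(c,Rt.apply(q)+s['position'])
for q in [(0,0,.017),(0,.019,.017),(0,-.019,.017),(0,0,-.049)]:print(q,P(q).round(1))
u,v=P((0,0,0)).astype(int);cv2.imwrite('pics/s2.png',cv2.resize(np.clip(im[v-60:v+50,u-75:u+75].astype(float)*1.8,0,255).astype('uint8'),None,fx=5,fy=5,interpolation=cv2.INTER_CUBIC));print(u-75,v-60)
E
```

```text
(0, 0, 0.017) [202.1 153.2]
(0, 0.019, 0.017) [197.7 160.9]
(0, -0.019, 0.017) [206.3 145.8]
(0, 0, -0.049) [198.5 129.2]
126 87
```

View pics/s2.png

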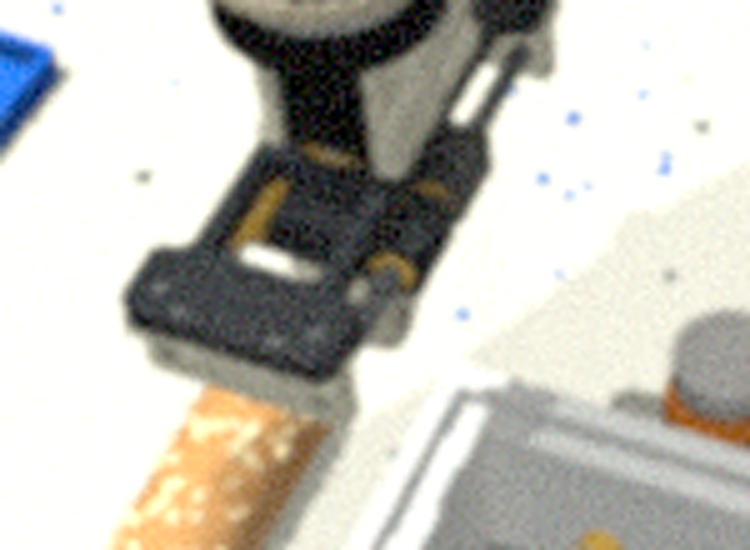

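The fingertips show as slim tabs at about (385,330) in the crop, where the geometry puts them. The black blocks are carriers higher up, so the stated sizes hold. Now the sweep path.

```bash
python3 - <<'E'
from h import *
go((-.032,-.002,.16))
st=np.array([-32,-2])
for t in [.2,.35,.5,.65,.8,.95,1.1,1.25,1.4,1.5,1.55]:
    s,c=np.sin(t),np.cos(t)
    k=np.array([max(-13,20-45*c-12*s+4*c),30+45*s-12*c-4*s+8*max(0,(t-1)/.57)])
    d=k-[19,9.5]-st;print(t,'c',(k-[19,9.5]).round(1),'tool xy cm',(d[::-1]/10).round(2))
E
```

```text
clk 6.375 boxpos [-0.0011 -0.1056  0.2385] F [-1.2 -0.2  0.4] xyz [10.36, -3.07, 7.86] rv [-0.0, -0.001, 0.002]
0.2 c [-32.   16.9] tool xy cm [1.89 0.  ]
0.35 c [-32.   23.3] tool xy cm [2.53 0.  ]
0.5 c [-32.   29.6] tool xy cm [3.16 0.  ]
0.65 c [-32.   35.8] tool xy cm [3.78 0.  ]
0.8 c [-32.   41.6] tool xy cm [4.36 0.  ]
0.95 c [-32.   46.9] tool xy cm [4.89 0.  ]
1.1 c [-28.3  53. ] tool xy cm [5.5  0.37]
1.25 c [-23.3  59.1] tool xy cm [6.11 0.87]
1.4 c [-17.8  64.5] tool xy cm [6.65 1.42]
1.5 c [-13.9  67.6] tool xy cm [6.96 1.81]
1.55 c [-11.8  69. ] tool xy cm [7.1  2.02]
```

Emit:
jog_arm --moves '[{"fingers": 1,"xyz": [5,-1.5,2],"angular": [0,0,0]},{"fingers": 1,"xyz": [10.3,-3.1,6],"angular": [0,0,0]},{"fingers": 1,"xyz": [10.3,-3.1,7.8],"angular": [0,0,0]},{"fingers": 1,"xyz": [10.3,-3.1,7.8],"angular": [0,0,0]},{"fingers": 1,"xyz": [10.3,-3.1,7.8],"angular": [0,0,0]}]'

```text
clock: 7.0
position: [0.553, -0.0783, 0.1617]
ee_rot: [2.263, 2.178, 0.001]
force: [0.4, 0.9, 0.1]
width: 0.006
```

```bash
python3 - <<'E'
from h import *
go((-.032,-.002,.077))
s=arm.observe();im=imaging.get_image("wrist");c=cam("wrist",s)
cv2.imwrite('pics/w3.png',im[:,:,::-1])
for n,p in [('piv30',(.02,.03,.074)),('tip30',(-.024,.039,.074)),('edge',(0,.1,.09))]:print(n,proj(c,b2w(p)).round())
E
```

```text
clk 7.0 boxpos [-0.0315 -0.0047  0.1617] F [0.4 0.9 0.1] xyz [0.27, -0.06, 8.47] rv [0.001, 0.0, 0.0]
piv30 [314. 158.]
tip30 [261. 147.]
edge [297.  63.]
```

View pics/w3.png

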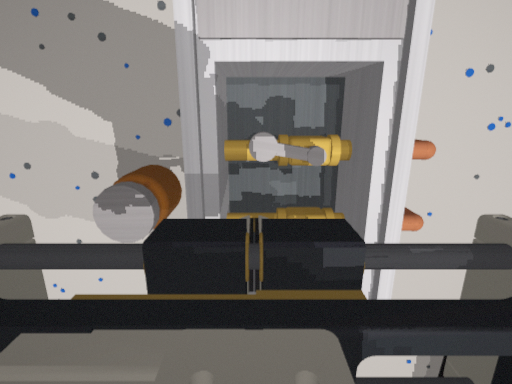

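The disc is at (264,147) and the pivot at (316,156), within about 2 mm of prediction. Lowering in.

Emit:
jog_arm --moves '[{"fingers": 1,"xyz": [0.2,0,3],"angular": [0,0,0]},{"fingers": 1,"xyz": [0.2,0,6],"angular": [0,0,0]},{"fingers": 1,"xyz": [0.2,0,8.3],"angular": [0,0,0]},{"fingers": 1,"xyz": [0.2,0,8.3],"angular": [0,0,0]},{"fingers": 1,"xyz": [0.2,0,8.3],"angular": [0,0,0]}]'

```text
clock: 7.68
position: [0.5533, -0.0765, 0.079]
ee_rot: [2.263, 2.177, 0.002]
force: [0.8, -0.4, 1.2]
width: 0.009
```

```bash
python3 -c "
from h import *
go((-.032,-.002,.077))"
```

```text
clk 7.675 boxpos [-0.0313 -0.0029  0.079 ] F [ 0.8 -0.4  1.2] xyz [0.09, -0.07, 0.2] rv [0.002, 0.0, -0.001]
```

Emit:
jog_arm --moves '[{"fingers": 1,"xyz": [0.6,0,0.2],"angular": [0,0,0]},{"fingers": 1,"xyz": [1.2,0,0.2],"angular": [0,0,0]},{"fingers": 1,"xyz": [1.9,0,0.2],"angular": [0,0,0]},{"fingers": 1,"xyz": [2.5,0,0.2],"angular": [0,0,0]},{"fingers": 1,"xyz": [3.1,0,0.2],"angular": [0,0,0]},{"fingers": 1,"xyz": [3.7,0,0.2],"angular": [0,0,0]},{"fingers": 1,"xyz": [4.3,0,0.2],"angular": [0,0,0]},{"fingers": 1,"xyz": [4.9,0,0.2],"angular": [0,0,0]}]'

```text
clock: 8.68
position: [0.5545, -0.0271, 0.0758]
ee_rot: [2.263, 2.178, -0.0]
force: [-0.0, -3.2, -0.3]
width: 0.007
```

```bash
python3 -c "
from h import *
go((-.0118,.069,.077))"
```

```text
clk 8.675 boxpos [-0.032   0.0465  0.0758] F [-0.  -3.2 -0.3] xyz [2.25, 2.02, -0.12] rv [0.0, 0.001, -0.0]
```

Emit:
jog_arm --moves '[{"fingers": 1,"xyz": [0.4,0.2,0],"angular": [0,0,0]},{"fingers": 1,"xyz": [0.8,0.5,0],"angular": [0,0,0]},{"fingers": 1,"xyz": [1.2,0.9,0],"angular": [0,0,0]},{"fingers": 1,"xyz": [1.6,1.25,0],"angular": [0,0,0]},{"fingers": 1,"xyz": [1.9,1.55,0],"angular": [0,0,0]},{"fingers": 1,"xyz": [2.1,1.8,0],"angular": [0,0,0]},{"fingers": 1,"xyz": [2.2,1.9,0],"angular": [0,0,0]}]'

```text
clock: 9.55
position: [0.5741, -0.0054, 0.0757]
ee_rot: [-2.263, -2.179, 0.0]
force: [-1.7, -1.7, 0.4]
width: 0.009
```

```bash
python3 -c "
from h import *
go((-.0118,.069,.077))"
```

```text
clk 9.55 boxpos [-0.0132  0.069   0.0757] F [-1.7 -1.7  0.4] xyz [0.0, 0.14, -0.13] rv [-0.0, -0.0, 0.0]
```

Emit:
jog_arm --moves '[{"fingers": 1,"xyz": [0,0.1,0],"angular": [0,0,0]},{"fingers": 1,"xyz": [0,0.2,0],"angular": [0,0,0]},{"fingers": 1,"xyz": [0,0.3,0],"angular": [0,0,0]}]'

```text
clock: 9.93
position: [0.5768, -0.005, 0.0756]
ee_rot: [-2.262, -2.179, -0.0]
force: [-3.0, 2.7, 0.6]
width: 0.002
```

```bash
python3 - <<'E'
from h import *
go((-.0118,.069,.077))
E
```

```text
clk 9.925 boxpos [-0.0105  0.0695  0.0756] F [-3.   2.7  0.6] xyz [-0.05, -0.13, -0.14] rv [-0.001, -0.001, 0.001]
```

Emit:
jog_arm --moves '[{"fingers": 1,"xyz": [0,0.1,0],"angular": [0,0,0]},{"fingers": 1,"xyz": [0,0.2,0],"angular": [0,0,0]},{"fingers": 1,"xyz": [0,0.2,0],"angular": [0,0,0]}]'

```text
clock: 10.3
position: [0.5792, -0.0058, 0.0757]
ee_rot: [2.263, 2.179, 0.0]
force: [-2.8, 2.0, 0.5]
width: 0.003
```

```bash
python3 - <<'E'
from h import *
go((-.0118,.069,.077))
s=arm.observe();im=imaging.get_image("wrist");c=cam("wrist",s)
cv2.imwrite('pics/w4.png',im[:,:,::-1])
for n,p in [('piv',(.02,.03,.074)),('tip',(.02,.075,.074))]:print(n,proj(c,b2w(p)).round())
E
```

```text
clk 10.3 boxpos [-0.0081  0.0688  0.0757] F [-2.8  2.   0.5] xyz [0.02, -0.37, -0.13] rv [0.0, -0.0, 0.0]
piv [299. 302.]
tip [302. 233.]
```

View pics/w4.png

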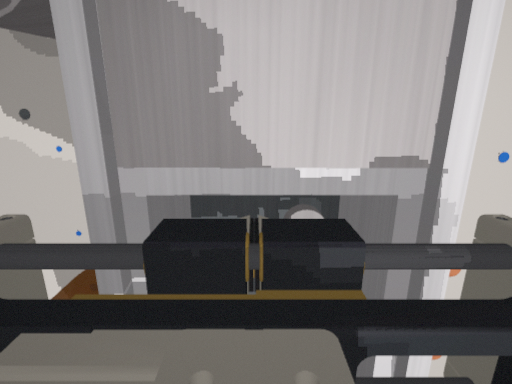

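The disc shows at (306,~225), close to the shut prediction of (302,233). I'll push gently until the stop shows up in the force.

Emit:
jog_arm --moves '[{"fingers": 1,"xyz": [0,0.1,0],"angular": [0,0,0]},{"fingers": 1,"xyz": [0,0.15,0],"angular": [0,0,0]}]'

```text
clock: 10.6
position: [0.5796, -0.0058, 0.0755]
ee_rot: [-2.262, -2.178, 0.002]
force: [-6.6, 2.8, 2.8]
width: 0.004
```

Emit:
jog_arm --moves '[{"fingers": 1,"xyz": [0,0.1,0],"angular": [0,0,0]},{"fingers": 1,"xyz": [0,0.15,0],"angular": [0,0,0]}]'

```text
clock: 10.85
position: [0.5799, -0.0058, 0.0753]
ee_rot: [-2.261, -2.176, 0.004]
force: [-11.2, 3.5, 5.0]
width: 0.004
```

The force climbs without motion, so this is the stop. I'll back off along −x, go up, then move to the viewing pose.

Emit:
jog_arm --moves '[{"fingers": 1,"xyz": [0,-0.8,0],"angular": [0,0,0]},{"fingers": 1,"xyz": [-1,-1.6,0],"angular": [0,0,0]},{"fingers": 1,"xyz": [-1,-1.6,-4],"angular": [0,0,0]},{"fingers": 1,"xyz": [-1,-1.6,-10],"angular": [0,0,0]},{"fingers": 1,"xyz": [-6,0,-14],"angular": [0,0,0]},{"fingers": 1,"xyz": [-12,0,-18],"angular": [0,0,0]},{"fingers": 1,"xyz": [-15,0,-20],"angular": [0,0,0]},{"fingers": 1,"xyz": [-15,0,-20],"angular": [0,0,0]},{"fingers": 1,"xyz": [-15,0,-20],"angular": [0,0,0]}]'

```text
clock: 11.98
position: [0.5761, -0.156, 0.2754]
ee_rot: [-2.264, -2.178, -0.001]
force: [0.8, -0.0, -0.3]
width: 0.008
```

```bash
python3 - <<'E'
from h import *
go((-.0118,.069,.077))
s=arm.observe();im=imaging.get_image("wrist");c=cam("wrist",s)
cv2.imwrite('pics/w5.png',im[:,:,::-1])
for n,p in [('piv',(.02,.03,.074)),('tip',(.02,.075,.074)),('ppiv',(.02,-.045,.074)),('cover edge if 224',(0,.114,.094))]:print(n,proj(c,b2w(p)).round())
E
```

```text
clk 11.975 boxpos [-0.0055 -0.0814  0.2754] F [ 0.8 -0.  -0.3] xyz [15.03, -0.65, 19.85] rv [0.0, -0.001, -0.001]
piv [275.  77.]
tip [276.  34.]
ppiv [274. 143.]
cover edge if 224 [258. -15.]
```

View pics/w5.png

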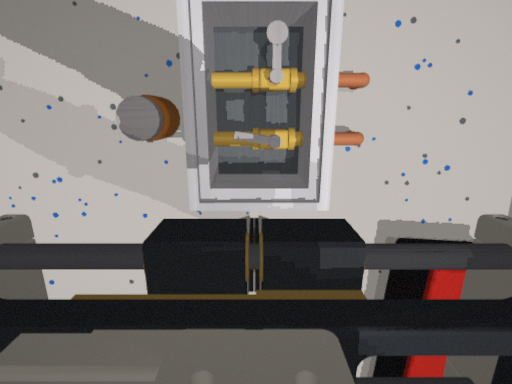

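The handle runs from (276,76) to (277,33), which is fully across the pipe. The plain handle is unchanged. I'll take one last top view for the cover and the objects.

```bash
python3 - <<'E'
from h import *
im=imaging.get_image("top")[:,:,::-1];x=cv2.resize(im[125:265,80:380],None,fx=2.6,fy=2.6,interpolation=cv2.INTER_CUBIC);cv2.imwrite('pics/t2.png',x)
c=cam("top");print([((proj(c,b2w(p))-[80,125])*2.6).round() for p in [(0,.114,.094),(0,.224,.122)]])
E
```

```text
[array([307., 139.]), array([165., 130.])]
```

View pics/t2.png

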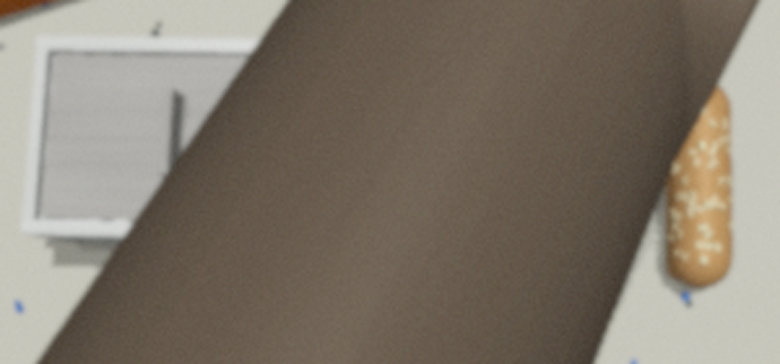

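```bash
python3 -c "
from cell import job
print(job.sign_off())"
```

```text
the job is handed in; nothing more can be done
None
```

I pushed the cover along its guides onto the closed deck, pushed the disc-marked handle round to its stop, and handed the job in at about 12 s of the 48 s allowed.

- **Cover:** it sits at about y = 219–224 mm, against the 185 mm needed. The estimate from the finger position (224) and the one from the last top view (219) differ by about 5 mm. I never felt it hit the end stop at 227 mm, so it may be a few millimetres short of the very end.
- **Marked handle:** in the last wrist picture it points straight along the box's +y, at roughly 1.55–1.57 rad. At the end of the push the force rose to 11 N with no further movement.
- **Plain handle:** it looked unchanged at about 0.15 rad.
- **Jar, loaf and cup:** in the final pictures the jar is standing beside the box and the loaf is in place. The arm hid the cup in the last top view, so I didn't confirm it by eye; the fingers never went near it.
- **Robot:** it was clear of everything when I handed in, with force readings under 1 N.

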